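# Draw off the last curd balls through the sprung gate

### The arm

A 6-joint arm with a two-finger parallel gripper is mounted at the origin on the work surface. World frame = base frame: x ahead of the robot, y to its left, z up, the work surface at z = 0. Lengths are in mm, angles in rad, forces in N, time in s.
With the tool pointing down it reaches from about 300 to 775 mm from the base axis. Payload 14.6 kg.
Tool frame: the origin (TCP) lies midway between the tips of the shut fingers; the grasp point (between the pads) lies manip.tcp_to_grasp behind it (manip.tcp_to_grasp is the distance from the TCP to the grasp point, in mm); x points along the fingers, z is the direction in which the jaws open and shut, and the axes are right-handed (so a half turn about x gives the same grasp; the last joint's range is limited). The gripper opens to 94 mm and grips with 3 to 60 N. Pads are 16 mm wide; open, the fingers measure 119 mm over their backs; the gripper's body (75 mm by 177 mm) begins 78 mm behind the grasp point.
Start: joints at [1.185, 0.3, 1.521, -0, 1.321, -0.067], TCP at [172.382, 522.277, 205.446] pointing down, gripper open.
Joint ranges: [-3.03, 3.03], [-0.79, 2.21], [0.23, 2.52], [-1.04, 4.18], [0, 3.07], [-2.55, 2.55]. Speed limits (rad/s): [2.22, 2.22, 2.57, 3.14, 3.14, 3.14].

### API

Orientations are given as [roll, pitch, yaw] about the fixed x, y, z axes, in that order (R = Rz(yaw) Ry(pitch) Rx(roll)).
In Python, from cell import manip gives the robot as it stands.
- The arm moves only by the shell command python3 -m jog 'ROWS' [FORCE]. ROWS is JSON, a list of rows, each an object of numbers: "grip": the opening, from 0 (shut) to 1 (fully open); "tx", "ty", "tz": the shift along the tool's x, y, z in units of 40 mm (1.0 is 40 mm); "turn": the turn about the tool's x in units of 6 degrees (1.0 is 6 degrees). In form: [{"grip": .., "tx": .., "ty": .., "tz": .., "turn": ..}, ...]. A call has 1 to 12 rows; each row is the pose to reach, as a shift and turn from the pose commanded when the call began, along the tool's axes at that moment; what a row does not reach only later rows make up. A row lasts 1/12 s, in which the tool goes at most 41.7 mm and 7.16 degrees, less where a joint would pass 70% of its speed; a pose out of reach is approached as far as the arm can. A call with a gripper value outside its range is refused whole. The fingers move at their own pace and stop on an object; FORCE is the grip in N (left out, the last holds). Time passes only in rows, so rows that repeat a pose let the fingers close. It gives the time, the measured TCP pose, the force and the opening at its end, in the units of the state.
- manip.read_state(): the state, without advancing time (a new reading comes with each control period).
- manip.camera(name): name is "side" or "top" or "wrist"; returns a dict with "image" (400x640x3 uint8, red, green, blue), "fx", "fy", "cx", "cy" (pixels), "eye" and "attitude" of the camera in the world. Camera axes: x right, y up, looking along -z (the intrinsics and any distortion apply to the point x, -y, -z); pixel columns grow to the right and rows downward; lengths in mm; the calibration is good to about 2 mm. A picture is of the moment at which its call begins. There is no depth.
- manip.sign_off(): hands the job in, once; it reports no verdict.
The state is a dict: "clock": time; "joints": joint angles; "qd": joint speeds; "effort": joint torques, N m; "eef_pos": TCP position; "eef_rot": TCP orientation; "wrist_force": force on the tool from outside, world axes, zero at the start; "moment": the same for the moment, N m; "finger_gap": finger opening in mm.
Only numpy, scipy, OpenCV 4.12 (cv2) and the standard library are available. Lean on these libraries where they do the work, as an engineer would, in place of code of your own. Each camera call takes 0.05 s, during which the arm holds its last target. There are 200 camera calls.

### The job

Slide the steel pan under the bin's chute until you feel it square against the rubber buffer, and only then raise the red-handled sprung gate to half its travel, the green mark, without throwing it wide open, so that all six dried curd balls roll into the pan. Keep the gate held at the half mark: the program finishes while still holding it there, with the balls in the pan, the pan still against the buffer and the other things on the counter left alone.

Things in the scene. Friction and masses are not known exactly. Their poses are not given: they have to be found in the camera images.
- bin: Counter-top gravity bin, fixed. Origin: on the table, middle of the front edge of its steel plinth (250 deep, 170 wide, 70 high). x points from front to rear, z up; the front looks along -x. A clear hopper with a white lid rises to 445 mm above the table over the rear half, its front face 85 mm behind the origin. The gate stands across the chute 12 mm ahead of the origin.
- buffer (a point): Middle of the front face of the black rubber buffer, the stop for the pan: 8 mm ahead of the bin's origin, 56 mm above the table. The buffer is 150 wide (bin's y) and reaches from 42 to 70 mm above the table.
- chute_lip (a point): Middle of the free lip of the bin's open-topped aluminium chute: 45 mm ahead of the bin's origin, 86 mm above the table (underside 80 mm, so the 65 mm high pan passes under it). The chute, 68 mm wide inside, slopes down forwards to it at 25 degrees.
- gate (a joint): Height in m to which the steel gate is raised: 0 shut, 0.035 half, 0.070 fully up. It slides straight up between two grey posts (tops 215 mm above the table) whose springs press it down with 4 N when shut, 10 N at half, 16 N at full travel, plus its own 1.5 N; let go, it drops shut. Dark lugs run in slots in the posts' fronts beside painted marks for shut (black), half (green), full (black).
- gate_grip (a point): Centre of the gate's red T grip, a block 50 long (along the bin's x), 20 thick (bin's y), 32 high, on a 12 mm stem; gate shut, it is 255 mm above the table and 12 mm ahead of the bin's origin. It rises with the gate. Hopper's front face 95 mm behind it; tops of the posts 24 mm below its underside. Axes as the bin's.
- pan_mid (a point): Centre, half-way up (32 mm), of the open steel food pan: 176 long (its x), 162 wide (its y), 65 high, 0.25 to 0.55 kg, loose on the table; inside 152 by 138. Its +x end goes against the buffer, its x axis then parallel to the bin's x and its centre 96 mm ahead of the bin's origin.
- pan_near_rim (a point): Middle of the pan's near (-x) rim, 82 mm from the pan's centre, 61 mm above the table. The rim is a flat bar 12 mm wide (in x) and 8 mm high around the mouth; below it the wall is 4 mm thick, flush with the rim's inner edge.
- curd0: Hard dried curd ball, tan, smooth, slightly oval, 23 to 26 mm, 11 g; origin at its centre. One of six that lie in the chute behind the gate in two rows of three.
- curd1: Another dried curd ball, as curd0.
- curd2: Another dried curd ball, as curd0.
- curd3: Another dried curd ball, as curd0.
- curd4: Another dried curd ball, as curd0.
- curd5: Another dried curd ball, as curd0.
- bottle: Green glass bottle, 68 mm across, 210 high; a bystander. Origin under its centre.
- jar: Amber honey jar, 72 mm across, 100 high; a bystander. Origin under its centre.
- tub: Empty white plastic cup, 76 mm across, 60 high; a bystander. Origin under its centre.
- spatula: Spatula with a yellow handle, lying flat, handle towards its -x; a bystander.
- cheese_a: White cheese block, 110 x 90 x 65, on the white tray at the right; a bystander. Origin under its centre.
- cheese_b: White cheese block, 100 x 80 x 60, on the same tray; a bystander. Origin under its centre.
There are look-alikes about, which are no part of the job. Of the things shaped like the part that bears pan_mid, the bare steel one is meant.

How it is judged:
By the outcome, as a careful person would: the job done as asked, in the order asked, and still so for the second after the job is handed in, while the arm keeps its last pose, push and grip.
It also fails if it takes over 51 s, if anything falls off the work surface, if the arm or the gripper's body presses on something with over 40 N, if the wrist force passes 120 N, or if a joint passes its speed limit or range.

## Working session

There is one attempt and no reset: what is moved stays moved. The work goes in short steps, Python scripts to look and compute and a shell command to move; the robot and the scene stay as the last step left them, time stands still between calls to the robot, and variables do not carry over. Pictures are saved under pics/ and viewed, about 8 in all and at most 12, crops included, and the job is handed in when it is done.

```bash
ls; mkdir -p pics; python3 - <<'E'
from cell import manip
import cv2,numpy as np
for n in("side","top"):
    c=manip.camera(n); cv2.imwrite(f"pics/{n}0.png",c["image"][:,:,::-1])
    print(n,{k:(np.round(v,4).tolist()) for k,v in c.items() if k!="image"})
print(manip.read_state(),manip.tcp_to_grasp)
E
```

```text
pics
side {'fx': 500.7451, 'fy': 500.7451, 'cx': 319.2575, 'cy': 197.1889, 'eye': [1291.3738, 679.7989, 1409.6419], 'attitude': [0.7484, 0.0122, 2.3588]}
top {'fx': 480.6268, 'fy': 480.6268, 'cx': 316.592, 'cy': 197.0847, 'eye': [286.45, -156.4524, 1596.3722], 'attitude': [0.1506, -0.0002, -1.5469]}
{'clock': 0.1, 'joints': array([ 1.18538186e+00,  3.00408162e-01,  1.52151100e+00,  3.01004715e-06,
        1.32068913e+00, -6.66173433e-02]), 'qd': array([ 9.41524189e-04, -6.09280775e-04, -1.34826188e-03, -2.16487566e-03,
        3.61945231e-04, -4.36514293e-05]), 'effort': array([ 9.04480257e-04, -5.32647157e+01, -3.53282189e+01,  7.08872708e-02,
        2.35205685e-02, -9.26829762e-05]), 'eef_pos': array([172.30803342, 522.07023836, 204.95049521]), 'eef_rot': array([ 3.07210459,  1.56978068, -1.95908225]), 'wrist_force': array([-0.76527594, -0.06727951,  0.03789147]), 'moment': array([ 0.02606905,  0.02551843, -0.01577619]), 'finger_gap': 93.88678136221085} 18.8
```

View pics/side0.png

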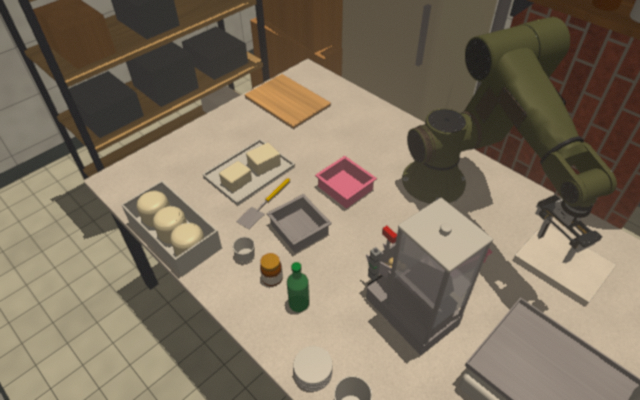

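View pics/top0.png

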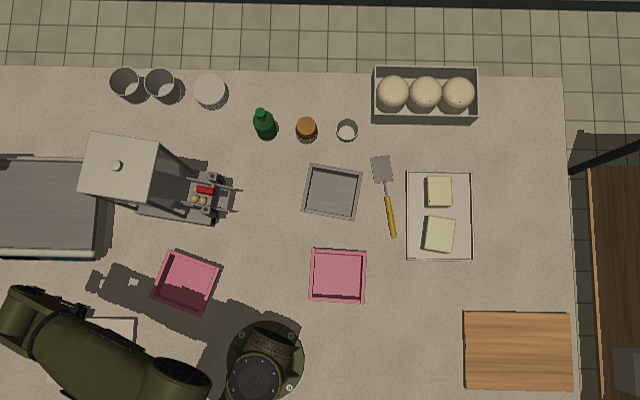

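Side view: the steel pan is at about (298,223) and the bin at (430,270). Top view: the pan is at (332,191), the red grip at (205,190), and the bin's front faces right. I'll zoom in on both.

```bash
cat > h.py <<'E'
import numpy as np,cv2
from scipy.spatial.transform import Rotation as R
from cell import manip
def cam(n): return manip.camera(n)
def proj(c,P):
    p=(np.atleast_2d(P)-c["eye"])@R.from_euler("xyz",c["attitude"]).as_matrix()
    return np.c_[c["cx"]+c["fx"]*p[:,0]/-p[:,2], c["cy"]-c["fy"]*p[:,1]/-p[:,2]]
def back(c,uv,z):
    uv=np.atleast_2d(uv).astype(float)
    d=np.c_[(uv[:,0]-c["cx"])/c["fx"],-(uv[:,1]-c["cy"])/c["fy"],-np.ones(len(uv))]@R.from_euler("xyz",c["attitude"]).as_matrix().T
    t=(z-c["eye"][2])/d[:,2]
    return np.array(c["eye"])+d*t[:,None]
def crop(c,u0,v0,u1,v1,s,f): cv2.imwrite(f,cv2.resize(c["image"][v0:v1,u0:u1,::-1],None,fx=s,fy=s,interpolation=cv2.INTER_CUBIC))
E
python3 - <<'E'
from h import *
c=cam("top"); a=c["image"][125:235,130:250]; b=c["image"][150:230,290:370]
A=cv2.resize(a,(600,550),interpolation=cv2.INTER_CUBIC)
cv2.imwrite("pics/t1.png",A[:,:,::-1])
crop(c,290,150,370,230,6,"pics/t2.png")
print(back(c,[[332,191]],65),back(c,[[205,190]],271))
c=cam("side");crop(c,350,210,470,340,4.5,"pics/s1.png")
E
```

```text
[[ 539.86276127 -200.42606278   65.        ]] [[500.11328388 160.4480917  271.        ]]
```

View pics/t1.png

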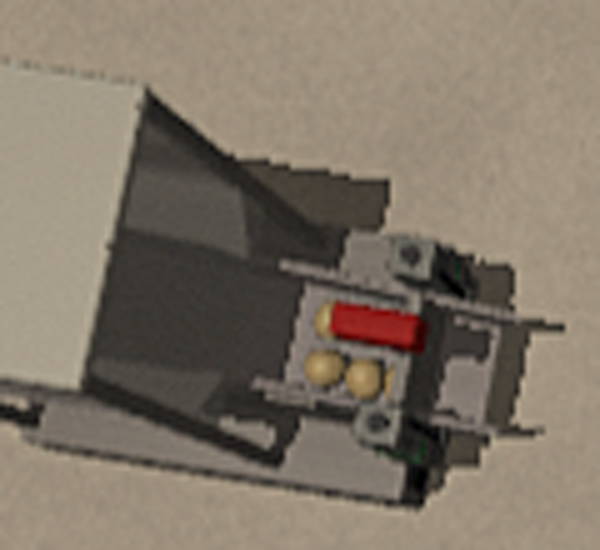

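View pics/t2.png

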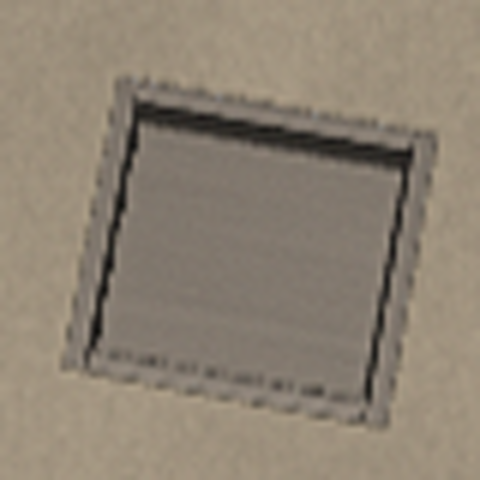

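Crop positions that matter: pan corners at (118,78), (436,132), (385,428), (65,370). In the bin crop: grip top about (377,326), post tops (415,257) and (378,422), lid front edge (145,88) to (83,385).

```bash
python3 - <<'E'
from h import *
c=cam("top")
T1=lambda p:(np.array(p)+.5)/5-.5+[130,125]
T2=lambda p:(np.array(p)+.5)/6-.5+[290,150]
P=back(c,T2([(118,78),(436,132),(385,428),(65,370)]),65)
ang=lambda d:np.degrees(np.arctan2(d[1],d[0]))
print("pan",P.round(1).tolist(),P.mean(0),[np.linalg.norm(P[i]-P[i-1]) for i in range(4)],[ang(P[0]-P[1]),ang(P[3]-P[2]),ang(P[0]-P[3])-0,ang(P[1]-P[2])])
G=back(c,T1([(332,302),(425,314),(422,350),(332,337)]),271);print("grip",G.round(1).tolist(),G.mean(0),ang(G[0]-G[1]),ang(G[3]-G[2]))
Q=back(c,T1([(415,257),(378,422)]),215);print("posts",Q,Q.mean(0),ang(Q[0]-Q[1]),np.linalg.norm(Q[0]-Q[1]))
L=back(c,T1([(145,88),(83,385)]),445);print("lid",L,ang(L[0]-L[1]),L.mean(0))
S=back(c,T1([(40,440),(405,503)]),0);print("side",ang(S[0]-S[1]),S)
E
```

```text
pan [[631.9, -124.5, 65.0], [606.1, -297.5, 65.0], [444.6, -271.8, 65.0], [471.6, -100.4, 65.0]] [ 538.55271649 -198.55006691   65.        ] [np.float64(162.09867103723204), np.float64(174.83451835722354), np.float64(163.58298585883801), np.float64(173.56603249500637)] [np.float64(81.52410619478353), np.float64(81.03642609203584), np.float64(-8.568362106766383), np.float64(-9.014026741593517)]
grip [[513.7, 186.5, 271.0], [508.1, 134.0, 271.0], [487.7, 134.6, 271.0], [493.9, 185.2, 271.0]] [500.843447   160.08079944 271.        ] 83.94299620872576 83.09016231755157
posts [[551.15817645 154.0433609  215.        ]
 [453.43832531 169.98340668 215.        ]] [502.29825088 162.01338379 215.        ] -9.2644829900102 99.01138503475387
lid [[588.66423512 240.22559319 445.        ]
 [440.24136547 259.38757263 445.        ]] -7.356419964578983 [514.4528003  249.80658291 445.        ]
side 81.6070931360586 [[461.91147928 445.98409134   0.        ]
 [425.56382276 199.62720705   0.        ]]
```

View pics/s1.png

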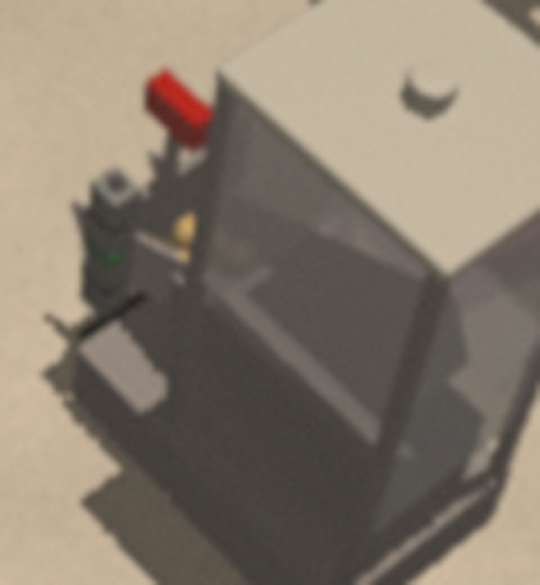

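```bash
cat >> h.py <<'E'
def to(xyz,head=None):
    "rows needed from here: TCP target xyz, jaw (tool z) heading in deg"
    s=manip.read_state(); M=R.from_euler("xyz",s["eef_rot"]).as_matrix()
    t=M.T@(np.array(xyz)-s["eef_pos"])/40
    out=dict(tx=round(t[0],2),ty=round(t[1],2),tz=round(t[2],2))
    h=np.degrees(np.arctan2(M[1,2],M[0,2]))
    if head is not None:
        a=[(head-h+180)%360-180,(head-h)%360-180]
        # tool x is down: positive turn about it lowers heading
        out["turn options"]=[round(-x/6,2) for x in a]
    print(out,"heading",round(h,2),"pos",s["eef_pos"].round(1),"F",s["wrist_force"].round(1),"j6",s["joints"][5].round(2),"gap",round(s["finger_gap"],1),"t",s["clock"])
E
python3 -c "
from h import *
to([526,-279.6,150],81.3)"
```

```text
{'tx': np.float64(1.39), 'ty': np.float64(-14.68), 'tz': np.float64(-16.26), 'turn options': [np.float64(-1.59), np.float64(28.41)]} heading 71.73 pos [172.4 522.2 205.2] F [0.6 0.2 0.5] j6 -0.07 gap 94.2 t 0.25
```

```bash
python3 -m jog '[{"ty":-1,"tz":-1.1,"grip":0.6},{"ty":-2,"tz":-2.2},{"ty":-3,"tz":-3.3},{"ty":-3.7,"tz":-4.1},{"ty":-4.4,"tz":-4.9},{"ty":-5.1,"tz":-5.7},{"ty":-5.8,"tz":-6.5},{"ty":-6.5,"tz":-7.3},{"ty":-7.2,"tz":-8.1},{"ty":-7.2,"tz":-8.1},{"ty":-7.2,"tz":-8.1}]'
python3 -c "
from h import *
to([526,-279.6,150],81.3)"
```

```text
{'tx': np.float64(1.39), 'ty': np.float64(-14.68), 'tz': np.float64(-16.26), 'turn options': [np.float64(-1.59), np.float64(28.41)]} heading 71.73 pos [172.4 522.2 205.2] F [0.6 0.2 0.5] j6 -0.07 gap 94.2 t 0.25$[0]: bad value
```

```bash
python3 -m jog '[{"grip":0.6,"tx":0,"ty":-1,"tz":-1.1,"turn":0},{"grip":0.6,"tx":0,"ty":-2,"tz":-2.2,"turn":0},{"grip":0.6,"tx":0,"ty":-3,"tz":-3.3,"turn":0},{"grip":0.6,"tx":0,"ty":-7.2,"tz":-8.1,"turn":-1.6},{"grip":0.6,"tx":0,"ty":-7.2,"tz":-8.1,"turn":-1.6},{"grip":0.6,"tx":0,"ty":-7.2,"tz":-8.1,"turn":-1.6},{"grip":0.6,"tx":0,"ty":-7.2,"tz":-8.1,"turn":-1.6},{"grip":0.6,"tx":0,"ty":-7.2,"tz":-8.1,"turn":-1.6},{"grip":0.6,"tx":0,"ty":-7.2,"tz":-8.1,"turn":-1.6},{"grip":0.6,"tx":0,"ty":-7.2,"tz":-8.1,"turn":-1.6},{"grip":0.6,"tx":0,"ty":-7.2,"tz":-8.1,"turn":-1.6},{"grip":0.6,"tx":0,"ty":-7.2,"tz":-8.1,"turn":-1.6}]' 20
python3 -c "
from h import *
to([526,-279.6,150],81.3)"
```

```text
clock: 1.25
eef_pos: [345.4, 121.5, 205.6]
eef_rot: [-1.94, 1.57, -0.525]
wrist_force: [0.9, 0.3, -0.3]
finger_gap: 56.6
{'tx': np.float64(1.4), 'ty': np.float64(-6.01), 'tz': np.float64(-9.21), 'turn options': [np.float64(-0.03), np.float64(29.97)]} heading 81.1 pos [345.4 121.5 205.6] F [ 0.9  0.3 -0.3] j6 -1.18 gap 56.6 t 1.25
```

```bash
python3 -m jog '[{"grip":0.6,"tx":0,"ty":-6,"tz":-9.2,"turn":0},{"grip":0.6,"tx":0,"ty":-6,"tz":-9.2,"turn":0},{"grip":0.6,"tx":0,"ty":-6,"tz":-9.2,"turn":0},{"grip":0.6,"tx":0,"ty":-6,"tz":-9.2,"turn":0},{"grip":0.6,"tx":0,"ty":-6,"tz":-9.2,"turn":0},{"grip":0.6,"tx":0,"ty":-6,"tz":-9.2,"turn":0},{"grip":0.6,"tx":0,"ty":-6,"tz":-9.2,"turn":0},{"grip":0.6,"tx":0,"ty":-6,"tz":-9.2,"turn":0},{"grip":0.6,"tx":0,"ty":-6,"tz":-9.2,"turn":0},{"grip":0.6,"tx":0,"ty":-6,"tz":-9.2,"turn":0},{"grip":0.6,"tx":0,"ty":-6,"tz":-9.2,"turn":0},{"grip":0.6,"tx":0,"ty":-6,"tz":-9.2,"turn":0}]' 20
python3 - <<'E'
from h import *
to([526,-279.6,42],81.3)
c=cam("wrist"); cv2.imwrite("pics/w0.png",c["image"][:,:,::-1])
print(proj(c,[[526,-279.6,65],[526,-279.6,42]]))
E
```

```text
clock: 2.25
eef_pos: [527.0, -278.4, 204.1]
eef_rot: [1.408, 1.57, 2.825]
wrist_force: [-0.1, 0.6, -0.8]
finger_gap: 55.8
{'tx': np.float64(4.05), 'ty': np.float64(0.02), 'tz': np.float64(-0.04), 'turn options': [np.float64(-0.02), np.float64(29.98)]} heading 81.19 pos [ 527.  -278.4  204.1] F [-0.1  0.6 -0.8] j6 -1.96 gap 55.8 t 2.25
[[320.97361107 182.67242987]
 [321.05973928 178.16410246]]
```

View pics/w0.png

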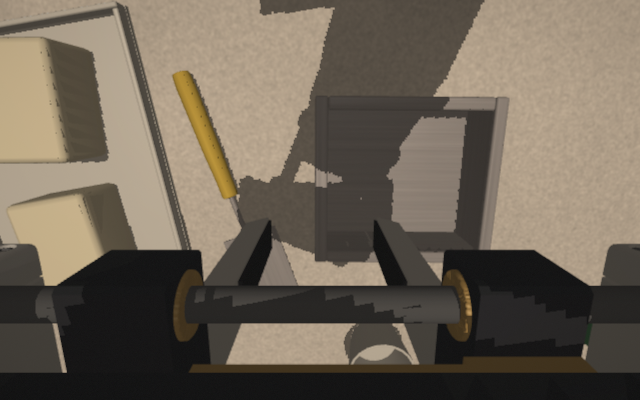

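The near rim is centred at u≈322, v≈180 and was predicted at (321,183). The jaws are aligned with the pan. I'll go down and grip.

```bash
python3 -m jog '[{"grip":0.6,"tx":1,"ty":0,"tz":0,"turn":0},{"grip":0.6,"tx":2,"ty":0,"tz":0,"turn":0},{"grip":0.6,"tx":3,"ty":0,"tz":0,"turn":0},{"grip":0.6,"tx":3.6,"ty":0,"tz":0,"turn":0},{"grip":0.6,"tx":4.05,"ty":0,"tz":0,"turn":0},{"grip":0.6,"tx":4.05,"ty":0,"tz":0,"turn":0},{"grip":0,"tx":4.05,"ty":0,"tz":0,"turn":0},{"grip":0,"tx":4.05,"ty":0,"tz":0,"turn":0},{"grip":0,"tx":4.05,"ty":0,"tz":0,"turn":0},{"grip":0,"tx":4.05,"ty":0,"tz":0,"turn":0},{"grip":0,"tx":4.05,"ty":0,"tz":0,"turn":0},{"grip":0,"tx":4.05,"ty":0,"tz":0,"turn":0}]' 20
python3 -c "
from h import *
d=np.array([np.cos(np.radians(82)),np.sin(np.radians(82)),0]);O=np.array([502.7,172.4,0])
to(O-(178+30)*d+[0,0,42],82)"
```

```text
clock: 3.3
eef_pos: [526.3, -275.7, 44.0]
eef_rot: [-1.969, 1.57, -0.549]
wrist_force: [0.0, 1.1, -0.7]
finger_gap: 20.1
{'tx': np.float64(0.05), 'ty': np.float64(2.21), 'tz': np.float64(5.79), 'turn options': [np.float64(-0.11), np.float64(29.89)]} heading 81.33 pos [ 526.3 -275.7   44. ] F [ 0.   1.1 -0.7] j6 -1.96 gap 20.1 t 3.3
```

```bash
python3 -m jog '[{"grip":0,"tx":0,"ty":0,"tz":0,"turn":0},{"grip":0,"tx":0,"ty":0,"tz":0,"turn":0},{"grip":0,"tx":0,"ty":0,"tz":0,"turn":0},{"grip":0,"tx":0,"ty":0,"tz":0,"turn":0},{"grip":0,"tx":0,"ty":0,"tz":0,"turn":0}]' 20
python3 -c "
from h import *
d=np.array([np.cos(np.radians(82)),np.sin(np.radians(82)),0]);O=np.array([502.7,172.4,0])
to(O-(178+40)*d+[0,0,42],82)"
```

```text
clock: 3.72
eef_pos: [526.3, -276.1, 43.9]
eef_rot: [-2.21, 1.57, -0.791]
wrist_force: [-0.8, -3.6, 5.3]
finger_gap: 11.9
{'tx': np.float64(0.04), 'ty': np.float64(2.21), 'tz': np.float64(5.54), 'turn options': [np.float64(-0.11), np.float64(29.89)]} heading 81.31 pos [ 526.3 -276.1   43.9] F [-0.8 -3.6  5.3] j6 -1.96 gap 11.9 t 3.7167
```

```bash
python3 -m jog '[{"grip":0,"tx":0,"ty":0.1,"tz":0.2,"turn":0},{"grip":0,"tx":0,"ty":0.25,"tz":0.6,"turn":0},{"grip":0,"tx":0,"ty":0.45,"tz":1.1,"turn":0},{"grip":0,"tx":0,"ty":0.65,"tz":1.6,"turn":0},{"grip":0,"tx":0,"ty":0.85,"tz":2.1,"turn":0},{"grip":0,"tx":0,"ty":1.05,"tz":2.6,"turn":0},{"grip":0,"tx":0,"ty":1.25,"tz":3.1,"turn":-0.1},{"grip":0,"tx":0,"ty":1.45,"tz":3.6,"turn":-0.1},{"grip":0,"tx":0,"ty":1.65,"tz":4.1,"turn":-0.1},{"grip":0,"tx":0,"ty":1.85,"tz":4.6,"turn":-0.1},{"grip":0,"tx":0,"ty":2.1,"tz":5.1,"turn":-0.1},{"grip":0,"tx":0,"ty":2.2,"tz":5.3,"turn":-0.1}]' 25
python3 - <<'E'
from h import *
d=np.array([np.cos(np.radians(82)),np.sin(np.radians(82)),0]);O=np.array([502.7,172.4,0])
to(O-(178)*d+[0,0,42],82)
c=cam("top"); crop(c,170,140,330,260,5,"pics/t3.png")
E
```

```text
clock: 4.72
eef_pos: [471.0, -51.2, 43.9]
eef_rot: [-1.602, 1.569, -0.171]
wrist_force: [1.4, -4.0, 3.9]
finger_gap: 11.9
{'tx': np.float64(0.05), 'ty': np.float64(-0.01), 'tz': np.float64(1.2), 'turn options': [np.float64(-0.0), np.float64(30.0)]} heading 81.98 pos [471.  -51.2  43.9] F [ 1.4 -4.   3.9] j6 -1.62 gap 11.9 t 4.7167
```

View pics/t3.png

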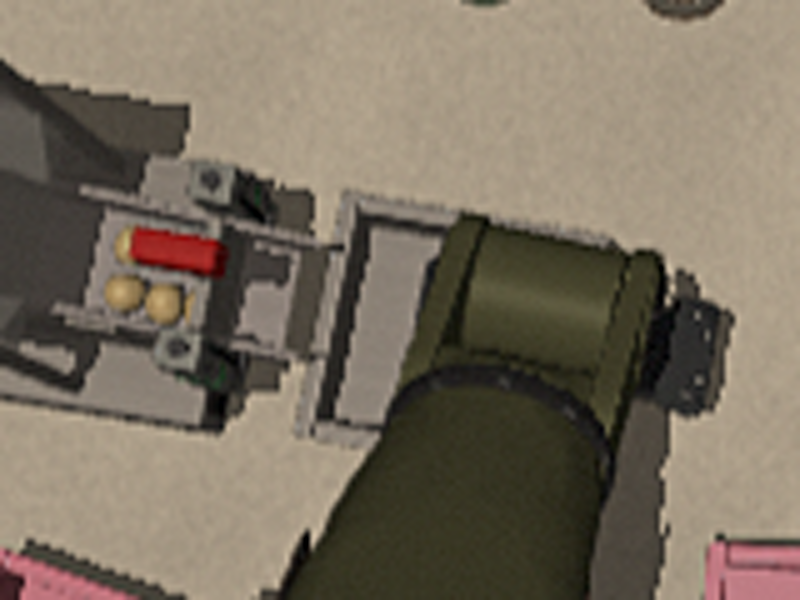

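The pan's front corners are at crop (345,195) and (300,432). The chute wall ends are at about (335,245) and (312,357). I'll check that they are centred and parallel.

```bash
python3 - <<'E'
from h import *
c=cam("top")
T=lambda p:(np.array(p)+.5)/5-.5+[170,140]
O=np.array([502.7,172.4,0]);a=np.radians(82)
f=lambda P:((P-O)@np.array([[np.cos(a),-np.sin(a)],[np.sin(a),np.cos(a)],[0,0]])).round(1).tolist()
print("pan front",f(back(c,T([(345,195),(300,432)]),65)))
print("chute ends",f(back(c,T([(338,246),(315,357)]),105)))
print("post tops",f(back(c,T([(213,183),(177,350)]),215)))
print("plinth front corner",f(back(c,T([(222,432)]),0)),f(back(c,T([(190,155)]),70)))
E
```

```text
pan front [[-58.9, -79.6], [-59.3, 76.4]]
chute ends [[-68.4, -40.3], [-67.4, 31.1]]
post tops [[-10.4, -49.8], [-9.0, 50.3]]
plinth front corner [[4.5, 81.0]] [[44.2, -88.4]]
```

```bash
python3 -m jog '[{"grip":0,"tx":0,"ty":0,"tz":0.3,"turn":0},{"grip":0,"tx":0,"ty":0,"tz":0.6,"turn":0},{"grip":0,"tx":0,"ty":0,"tz":0.8,"turn":0},{"grip":0,"tx":0,"ty":0,"tz":0.9,"turn":0},{"grip":0,"tx":0,"ty":0,"tz":1.0,"turn":0},{"grip":0,"tx":0,"ty":0,"tz":1.05,"turn":0},{"grip":0,"tx":0,"ty":0,"tz":1.1,"turn":0}]' 30
python3 -m jog '[{"grip":0,"tx":0,"ty":0,"tz":0.03,"turn":0},{"grip":0,"tx":0,"ty":0,"tz":0.06,"turn":0}]'
python3 -m jog '[{"grip":0,"tx":0,"ty":0,"tz":0.03,"turn":0},{"grip":0,"tx":0,"ty":0,"tz":0.06,"turn":0}]'
```

```text
clock: 5.4
eef_pos: [477.7, -9.6, 43.9]
eef_rot: [-2.123, 1.57, -0.692]
wrist_force: [-1.1, -6.0, 6.8]
finger_gap: 11.9
clock: 5.57
eef_pos: [478.0, -7.4, 43.9]
eef_rot: [-2.178, 1.57, -0.748]
wrist_force: [-1.1, -5.2, 7.8]
finger_gap: 11.8
clock: 5.73
eef_pos: [478.3, -5.0, 43.9]
eef_rot: [-2.117, 1.57, -0.687]
wrist_force: [-0.8, -5.9, 8.1]
finger_gap: 11.6
```

```bash
for i in 1 2 3; do python3 -m jog '[{"grip":0,"tx":0,"ty":0,"tz":0.025,"turn":0},{"grip":0,"tx":0,"ty":0,"tz":0.05,"turn":0}]' | grep -E "eef_pos|force|gap"; python3 -c "
from h import *
print(manip.read_state()['moment'].round(2))"; done
```

```text
eef_pos: [478.6, -3.0, 44.0]
wrist_force: [-1.7, -5.6, 7.8]
finger_gap: 11.8
[-0.94  0.19  0.01]
eef_pos: [478.9, -1.2, 43.9]
wrist_force: [0.2, -15.1, 6.1]
finger_gap: 11.6
[-2.65 -0.02  0.05]
eef_pos: [479.5, -1.0, 43.9]
wrist_force: [1.2, -32.8, 4.1]
finger_gap: 11.5
[-5.75 -0.06  0.02]
```

Contact felt: Fy steps from -6 to -33 N while Mz stays about 0, so the pan is square on the buffer. I'll ease the push, release and rise.

```bash
python3 -m jog '[{"grip":0,"tx":0,"ty":0,"tz":-0.02,"turn":0},{"grip":0,"tx":0,"ty":0,"tz":-0.03,"turn":0},{"grip":0.5,"tx":0,"ty":0,"tz":-0.03,"turn":0},{"grip":0.5,"tx":0,"ty":0,"tz":-0.03,"turn":0},{"grip":0.5,"tx":0,"ty":0,"tz":-0.03,"turn":0},{"grip":0.5,"tx":0,"ty":0,"tz":-0.03,"turn":0},{"grip":0.5,"tx":0,"ty":0,"tz":-0.03,"turn":0},{"grip":0.5,"tx":0,"ty":0,"tz":-0.03,"turn":0}]' 30
python3 -m jog '[{"grip":0.6,"tx":-0.5,"ty":0,"tz":0,"turn":0},{"grip":0.6,"tx":-1.5,"ty":0,"tz":0,"turn":0},{"grip":0.6,"tx":-2.5,"ty":0,"tz":0,"turn":0},{"grip":0.6,"tx":-3.5,"ty":0,"tz":0,"turn":0},{"grip":0.6,"tx":-4.5,"ty":0,"tz":0,"turn":0},{"grip":0.6,"tx":-5.5,"ty":0,"tz":0,"turn":0},{"grip":0.6,"tx":-6.5,"ty":0,"tz":0,"turn":0},{"grip":0.6,"tx":-6.8,"ty":0,"tz":0,"turn":0},{"grip":0.6,"tx":-6.8,"ty":0,"tz":0,"turn":0}]'
python3 -c "
from h import *
to([501.5,162,236],-8)"
```

```text
clock: 6.9
eef_pos: [478.5, 0.4, 43.4]
eef_rot: [1.376, 1.571, 2.807]
wrist_force: [-0.5, 0.2, -0.3]
finger_gap: 45.9
clock: 7.65
eef_pos: [479.4, 0.3, 318.9]
eef_rot: [-1.493, 1.565, -0.063]
wrist_force: [-0.1, 0.9, -0.6]
finger_gap: 56.2
{'tx': np.float64(2.07), 'ty': np.float64(0.03), 'tz': np.float64(4.08), 'turn options': [np.float64(14.99), np.float64(-15.01)]} heading 81.94 pos [4.794e+02 3.000e-01 3.189e+02] F [-0.1  0.9 -0.6] j6 -1.51 gap 56.2 t 7.65
```

```bash
python3 -m jog '[{"grip":0.6,"tx":0,"ty":0,"tz":0,"turn":1.1},{"grip":0.6,"tx":0,"ty":0,"tz":0,"turn":2.2},{"grip":0.6,"tx":0,"ty":0,"tz":0,"turn":3.3},{"grip":0.6,"tx":0,"ty":0,"tz":0,"turn":4.4},{"grip":0.6,"tx":0,"ty":0,"tz":0,"turn":5.5},{"grip":0.6,"tx":0,"ty":0,"tz":0,"turn":6.6},{"grip":0.6,"tx":0,"ty":0,"tz":0,"turn":7.7},{"grip":0.6,"tx":0,"ty":0,"tz":0,"turn":8.8},{"grip":0.6,"tx":0,"ty":0,"tz":0.2,"turn":9.9},{"grip":0.6,"tx":0,"ty":0,"tz":0.5,"turn":11},{"grip":0.6,"tx":0,"ty":0,"tz":0.8,"turn":12.1},{"grip":0.6,"tx":0,"ty":0,"tz":1,"turn":13.2}]' 40
python3 -m jog '[{"grip":0.6,"tx":0,"ty":0,"tz":0,"turn":1},{"grip":0.6,"tx":0,"ty":0,"tz":0,"turn":1.8},{"grip":0.6,"tx":0,"ty":0,"tz":0,"turn":1.8},{"grip":0.6,"tx":0,"ty":0,"tz":0,"turn":1.8}]'
python3 - <<'E'
from h import *
to([501.5,162,318],-8)
c=cam("wrist"); cv2.imwrite("pics/w1.png",c["image"][:,:,::-1])
print(proj(c,[[501.5,162,271],[489.3,77.3,65]]))
E
```

```text
clock: 8.65
eef_pos: [483.9, 40.7, 313.9]
eef_rot: [3.055, 1.568, 3.097]
wrist_force: [-0.3, 0.3, 0.0]
finger_gap: 56.4
clock: 8.98
eef_pos: [484.0, 39.9, 314.4]
eef_rot: [-3.004, 1.569, 3.141]
wrist_force: [-0.0, 0.5, -0.3]
finger_gap: 56.3
{'tx': np.float64(-0.09), 'ty': np.float64(3.08), 'tz': np.float64(0.01), 'turn options': [np.float64(0.02), np.float64(-29.98)]} heading -7.9 pos [484.   39.9 314.4] F [-0.   0.5 -0.3] j6 0.14 gap 56.3 t 8.9833
[[324.03896485  12.54140235]
 [322.91981363 134.83756855]]
```

View pics/w1.png

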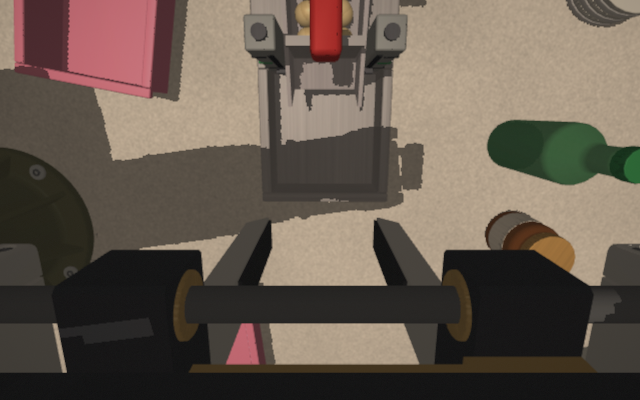

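Grip centre is at u≈325 (predicted 324), and the pan is square and central under the chute. I'll check the camera's clearance to the hopper, then approach.

```bash
python3 - <<'E'
from h import *
c=cam("wrist"); s=manip.read_state(); print(c["eye"]-s["eef_pos"],c["attitude"])
E
python3 -m jog '[{"grip":0.6,"tx":0,"ty":0.5,"tz":0,"turn":0},{"grip":0.6,"tx":0,"ty":1.1,"tz":0,"turn":0},{"grip":0.6,"tx":0,"ty":1.7,"tz":0,"turn":0},{"grip":0.6,"tx":0,"ty":2.3,"tz":0,"turn":0},{"grip":0.6,"tx":0,"ty":2.8,"tz":0,"turn":0},{"grip":0.6,"tx":0,"ty":3.08,"tz":0,"turn":0},{"grip":0.6,"tx":0,"ty":3.08,"tz":0,"turn":0}]'
python3 - <<'E'
from h import *
to([501.5,162,236],-8)
E
```

```text
[  8.71398112  64.95022698 179.5188889 ] [-0.23071573  0.00133179 -0.13704216]
clock: 9.67
eef_pos: [501.5, 163.2, 314.9]
eef_rot: [-2.933, 1.57, -3.07]
wrist_force: [-0.1, 0.1, -0.4]
finger_gap: 56.3
{'tx': np.float64(1.97), 'ty': np.float64(-0.03), 'tz': np.float64(0.01), 'turn options': [np.float64(0.02), np.float64(-29.98)]} heading -7.88 pos [501.5 163.2 314.9] F [-0.1  0.1 -0.4] j6 0.38 gap 56.3 t 9.6667
```

```bash
python3 -m jog '[{"grip":0.6,"tx":0.3,"ty":-0.2,"tz":0,"turn":0},{"grip":0.6,"tx":0.7,"ty":-0.2,"tz":0,"turn":0},{"grip":0.6,"tx":1.1,"ty":-0.2,"tz":0,"turn":0},{"grip":0.6,"tx":1.5,"ty":-0.2,"tz":0,"turn":0},{"grip":0.6,"tx":1.8,"ty":-0.2,"tz":0,"turn":0},{"grip":0.6,"tx":1.97,"ty":-0.2,"tz":0,"turn":0},{"grip":0.6,"tx":1.97,"ty":-0.2,"tz":0,"turn":0}]'
python3 -m jog '[{"grip":0,"tx":0,"ty":0,"tz":0,"turn":0},{"grip":0,"tx":0,"ty":0,"tz":0,"turn":0},{"grip":0,"tx":0,"ty":0,"tz":0,"turn":0},{"grip":0,"tx":0,"ty":0,"tz":0,"turn":0},{"grip":0,"tx":0,"ty":0,"tz":0,"turn":0},{"grip":0,"tx":0,"ty":0,"tz":0,"turn":0},{"grip":0,"tx":0,"ty":0,"tz":0,"turn":0},{"grip":0,"tx":0,"ty":0,"tz":0,"turn":0},{"grip":0,"tx":0,"ty":0,"tz":0,"turn":0},{"grip":0,"tx":0,"ty":0,"tz":0,"turn":0}]' 50
python3 - <<'E'
from h import *
to([501.5,162,236],-8)
c=cam("top"); crop(c,170,140,330,260,5,"pics/t4.png")
E
```

```text
clock: 10.25
eef_pos: [500.0, 153.0, 235.5]
eef_rot: [-2.701, 1.569, -2.842]
wrist_force: [-0.1, -0.4, -0.2]
finger_gap: 56.0
clock: 11.08
eef_pos: [501.7, 153.8, 236.9]
eef_rot: [0.15, 1.567, 0.009]
wrist_force: [11.8, -0.7, -2.0]
finger_gap: 19.6
{'tx': np.float64(0.02), 'ty': np.float64(0.2), 'tz': np.float64(-0.03), 'turn options': [np.float64(-0.01), np.float64(29.99)]} heading -8.08 pos [501.7 153.8 236.9] F [11.8 -0.7 -2. ] j6 0.37 gap 19.6 t 11.0833
```

View pics/t4.png

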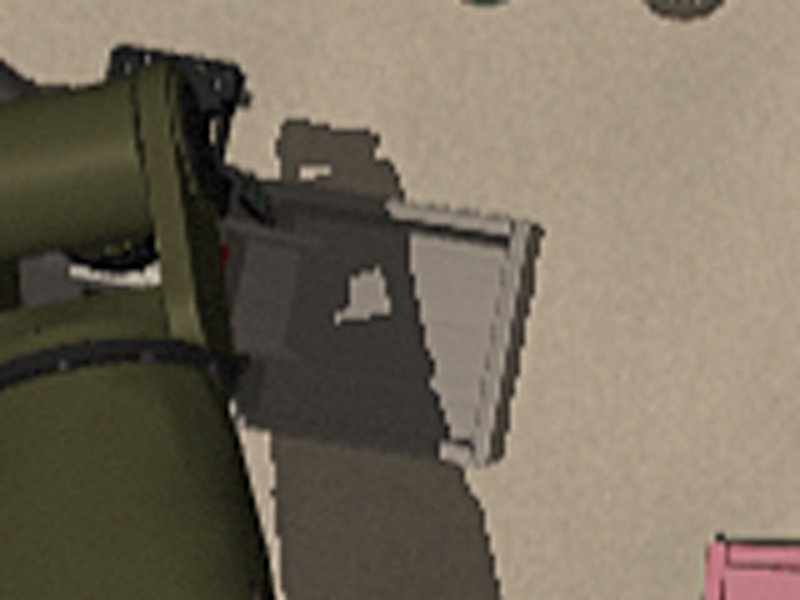

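```bash
python3 - <<'E'
from h import *
c=cam("top")
T=lambda p:(np.array(p)+.5)/5-.5+[170,140]
O=np.array([503.3,174,0]);a=np.radians(82)
f=lambda P:((P-O)@np.array([[np.cos(a),-np.sin(a)],[np.sin(a),np.cos(a)],[0,0]])).round(1).tolist()
print("pan near corners",f(back(c,T([(541,227),(492,466)]),63)))
E
python3 -m jog '[{"grip":0,"tx":0,"ty":0,"tz":0.03,"turn":0},{"grip":0,"tx":0,"ty":0,"tz":0.05,"turn":0},{"grip":0,"tx":0,"ty":0,"tz":0.05,"turn":0}]'
```

```text
pan near corners [[-189.4, -79.5], [-185.6, 78.1]]
clock: 11.43
eef_pos: [501.9, 153.8, 236.9]
eef_rot: [-3.038, 1.57, 3.104]
wrist_force: [-6.6, -0.4, 3.5]
finger_gap: 19.6
```

```bash
python3 -m jog '[{"grip":0,"tx":0,"ty":0,"tz":-0.02,"turn":0},{"grip":0,"tx":-0.05,"ty":0,"tz":-0.02,"turn":0},{"grip":0,"tx":-0.13,"ty":0,"tz":-0.02,"turn":0},{"grip":0,"tx":-0.21,"ty":0,"tz":-0.02,"turn":0},{"grip":0,"tx":-0.3,"ty":0,"tz":-0.02,"turn":0},{"grip":0,"tx":-0.4,"ty":0,"tz":-0.02,"turn":0},{"grip":0,"tx":-0.5,"ty":0,"tz":-0.02,"turn":0},{"grip":0,"tx":-0.6,"ty":0,"tz":-0.02,"turn":0},{"grip":0,"tx":-0.7,"ty":0,"tz":-0.02,"turn":0},{"grip":0,"tx":-0.78,"ty":0,"tz":-0.02,"turn":0},{"grip":0,"tx":-0.85,"ty":0,"tz":-0.02,"turn":0},{"grip":0,"tx":-0.85,"ty":0,"tz":-0.02,"turn":0}]'
```

```text
clock: 12.43
eef_pos: [501.7, 153.8, 270.0]
eef_rot: [-2.478, 1.57, -2.619]
wrist_force: [6.1, 1.1, -10.8]
finger_gap: 19.5
```

```bash
python3 -m jog '[{"grip":0,"tx":-0.03,"ty":0,"tz":0.01,"turn":0},{"grip":0,"tx":-0.05,"ty":0,"tz":0.01,"turn":0},{"grip":0,"tx":-0.05,"ty":0,"tz":0.01,"turn":0},{"grip":0,"tx":-0.05,"ty":0,"tz":0.01,"turn":0},{"grip":0,"tx":-0.05,"ty":0,"tz":0.01,"turn":0},{"grip":0,"tx":-0.05,"ty":0,"tz":0.01,"turn":0},{"grip":0,"tx":-0.05,"ty":0,"tz":0.01,"turn":0},{"grip":0,"tx":-0.05,"ty":0,"tz":0.01,"turn":0},{"grip":0,"tx":-0.05,"ty":0,"tz":0.01,"turn":0},{"grip":0,"tx":-0.05,"ty":0,"tz":0.01,"turn":0},{"grip":0,"tx":-0.05,"ty":0,"tz":0.01,"turn":0},{"grip":0,"tx":-0.05,"ty":0,"tz":0.01,"turn":0}]'
python3 - <<'E'
from h import *
c=cam("top"); A=cv2.resize(c["image"][170:240,195:285],(540,420),interpolation=cv2.INTER_CUBIC)
w=cam("wrist")["image"]; s=cam("side")["image"][180:330,330:450]
s=cv2.resize(s,(240,300)); w=cv2.resize(w[:,120:520],(240,240)) if 0 else cv2.resize(w,(480,300))
C=np.zeros((600,720,3),np.uint8); B=cv2.resize(A,(385,300)); C[:300,:385]=B; C[:300,400:640]=s; C[300:,:480]=w
cv2.imwrite("pics/m1.png",C[:,:,::-1])
E
```

```text
clock: 13.43
eef_pos: [501.8, 153.8, 272.6]
eef_rot: [-2.96, 1.57, -3.101]
wrist_force: [-0.8, 1.8, -11.6]
finger_gap: 19.8
```

View pics/m1.png

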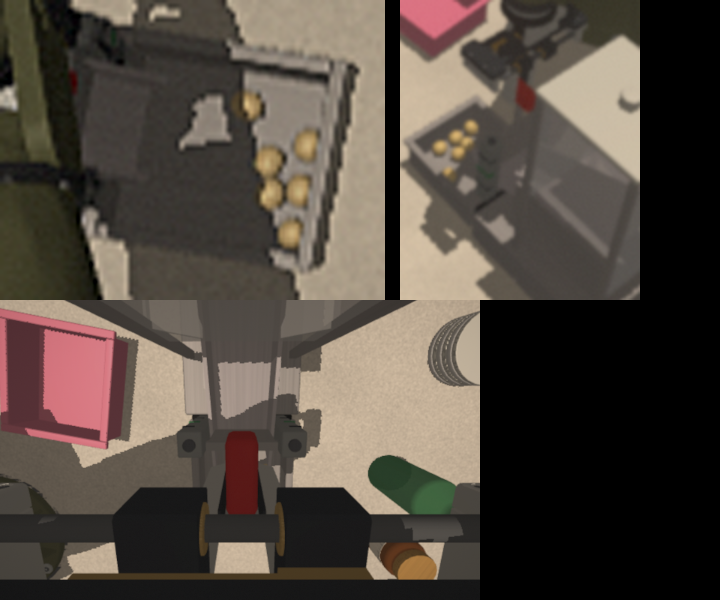

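All six balls are in the pan (crop x 245–305, y 105–235). The gate has risen 35.7 mm and the spring load is 11.6 N, against an expected 11.5 N. I'll check the pan-to-buffer contact close up.

```bash
python3 - <<'E'
from h import *
c=cam("side"); crop(c,325,215,405,300,7,"pics/s5.png")
t=cam("top"); a=cv2.imread("pics/t4.png",0); b=cv2.resize(t["image"][140:260,170:330,::-1],None,fx=5,fy=5,interpolation=cv2.INTER_CUBIC); b=cv2.cvtColor(b,cv2.COLOR_BGR2GRAY)
for (u0,v0,u1,v1) in [(485,215,550,470),(500,210,560,300)]:
    print(cv2.phaseCorrelate(np.float32(a[v0:v1,u0:u1]),np.float32(b[v0:v1,u0:u1])))
O=np.array([503.3,174,0]);al=np.radians(82);d=np.array([np.cos(al),np.sin(al),0]);n=np.array([-d[1],d[0],0])
print((proj(c,[O-8*d-75*n+[0,0,70],O-8*d-75*n+[0,0,42],O-8*d-81*n+[0,0,65]])-[325,215])*7)
E
```

```text
((-0.04626071170685009, -0.02661465778510319), 0.8899647591946026)
((-0.028092893568302912, -0.09709426821597589), 0.9863388817398636)
[[301.10153957 472.57454417]
 [297.46398766 506.72050154]
 [290.29721179 485.60403762]]
```

View pics/s5.png

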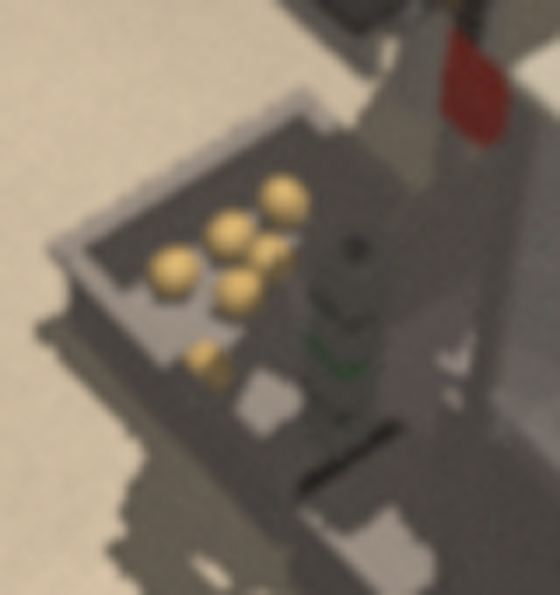

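```bash
python3 - <<'E'
from h import *
t=cam("top")
def prof(img,tcp,h):
    a=np.radians(h);d=np.array([np.cos(a),np.sin(a),0]);n=np.array([-d[1],d[0],0])
    s=np.arange(-20,21,2.);r=[]
    for x in s:
        P=np.array([tcp+x*d+y*n for y in np.arange(-60,61,3)]);P[:,2]=65
        uv=proj(t,P).astype(np.float32)
        r.append(np.median(cv2.remap(img,uv[:,:1],uv[:,1:],cv2.INTER_LINEAR).astype(float).reshape(-1,3),0).round().astype(int)[[0,2]].tolist())
    return s,r
i0=cv2.imread("pics/top0.png")[:,:,::-1].copy()
s,A=prof(i0,np.array([526.3,-276.1,0]),81.3)
_,B=prof(t["image"],np.array([479.2,-1.0,0]),82)
for x in zip(s,A,B):print(*x)
E
```

```text
-20.0 [159, 126] [176, 140]
-18.0 [160, 127] [178, 141]
-16.0 [160, 127] [167, 132]
-14.0 [160, 127] [107, 85]
-12.0 [157, 124] [67, 53]
-10.0 [135, 108] [69, 55]
-8.0 [122, 101] [71, 57]
-6.0 [123, 106] [95, 80]
-4.0 [127, 107] [137, 116]
-2.0 [132, 112] [147, 125]
0.0 [131, 111] [140, 120]
2.0 [90, 77] [139, 119]
4.0 [59, 49] [132, 111]
6.0 [90, 77] [126, 96]
8.0 [128, 108] [139, 93]
10.0 [135, 115] [145, 104]
12.0 [132, 112] [145, 111]
14.0 [130, 110] [144, 107]
16.0 [130, 110] [145, 105]
18.0 [130, 110] [144, 99]
20.0 [130, 110] [142, 107]
```

The pan's rim is within about 1 mm of where it was at buffer contact, and it hasn't moved since the gate opened. Handing in while holding the gate.

```bash
python3 -c "
from h import *
s=manip.read_state();print(s['clock'],s['eef_pos'].round(1),s['wrist_force'].round(1),s['finger_gap']);manip.sign_off()"
```

```text
13.7333 [501.8 153.7 272.6] [ -3.4   2.  -11.4] 19.7693785933142
the job is handed in; nothing more can be done
```

I slid the steel pan under the chute by its near rim until I felt it square against the buffer. Then I raised the gate slowly to the half mark, and I handed the job in at 13.7 s with the arm still holding it there.

- **Pan contact:** at the buffer the push rose from about 6 to 33 N, with almost no twisting moment, so the pan was square. I let go of the pan before going to the gate.
- **Gate:** it rose 35.7 mm against a target of 35. The spring load read about 11.4 N against an expected 11.5 N.
- **Balls:** all six are visible in the pan.
- **Pan after the balls rolled in:** it had not moved since before the gate opened. The one disagreement was an early estimate from pixels I picked by eye, which put it 2 to 5 mm off the buffer. A profile of the rim from the top camera put it at, or slightly beyond, where I felt contact, so I trust that one. The dark shadow there hides the contact line itself.
- **Other things on the counter:** none were touched on purpose, and nothing had visibly shifted in the views I took. I did not measure each one at the end.

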